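# Start the blue wash

## Task

The washer is loaded and paid for: set it going with the fingertips. Gently push the open lid of the soap hopper down until it is fully shut, then press the blue cycle key and let it up, and then press the green start key and let it up. Press lightly, press none of the other keys, and leave the things standing on the machine where they are.

Things in the scene. Friction and masses are not known exactly. Their poses are not given: they have to be found in the camera images.
- washer: White front-loading washer, fixed, 595 mm wide (its x, roughly the robot's x) and 620 mm deep (its y, from the door side to the back); z up. Origin: centre of its flat top, which lies 100 mm above the robot's table. A console runs along the back of the top: an upright lip 35 mm high at y = +0.100, then a panel that rises backwards at 25 degrees to 111 mm above the top.
- panel_front (a point): Middle of the lower edge of the console's sloping panel, on the lip, 35 mm above the top; axes as the washer. The panel's outward normal here is (0, -0.423, 0.906). Six round keys stand in a row on its lower half, from -x to +x: white, blue, yellow, orange, green, red; a black card reader at the +x end.
- soap_lid (a joint): Hinge of the soap hopper's lid: a grey-blue plate, 196 mm along the washer's x, 145 mm from hinge to free edge, 7 mm thick. 0 = shut, flat on the top; grows as it opens upward about its back edge; starts at 0.75 to 1.3, stops at 1.4 rad. Stiff hinge (0.15 N m): it stays at any angle; a push of 1 to 4 N near the free edge on its outer (back and upper) face turns it.
- lid_hinge (a point): Middle of the lid's hinge line, at the lid's back edge, 2 mm above the washer's top; the hinge line runs along the washer's x. Axes turn with the lid: x along the hinge, -y from the hinge to the free edge, z out of the lid's outer face, which lies 8 mm from the hinge line along z.
- lid_edge (a point): Middle of the lid's free edge, on its outer face; axes as lid_hinge.
- blue_key_top (a point): Centre of the top of the blue cycle key, second in the row: a round cap 28 mm across, standing 11 mm off the panel when up. Its z points out of the panel, -z is the pressing direction. Keys are 47 mm apart (green is 65 mm from orange, red 54 mm from green).
- green_key_top (a point): Centre of the top of the green start key, fifth in the row; size and axes as the blue key.
- blue_key (a joint): Travel of the blue key: 0 up, 0.005 m fully in. Springy: begins to move at 1.5 N, fully in at 5 N, returns by itself. Counts as pressed beyond 3.5 mm.
- green_key (a joint): Travel of the green start key, as the blue key.
- white_key (a joint): Travel of the white key, first in the row; to be left alone.
- yellow_key (a joint): Travel of the yellow key, third in the row, next to blue; to be left alone.
- orange_key (a joint): Travel of the orange key, fourth in the row; to be left alone.
- red_key (a joint): Travel of the red stop key, sixth in the row, next to green; to be left alone.
- detergent: Orange detergent bottle with a blue cap, 72 mm across, 210 mm tall, standing on the +x half of the washer's top; origin at the centre of its underside. Leave alone.
- dosing_cup: Blue dosing cup, 60 mm across, 55 mm tall, standing on the top in front of the green key; origin under its centre. Leave alone.
- stain_jar: Green jar with a white lid, 68 mm across, 85 mm tall, standing on the +x half of the top; origin under its centre. Leave alone.

How it is judged:
On the way, in this order (a step that is already met when the one before it is completed fails the run):
1. the soap hopper's lid is pushed shut (value of joint soap_lid below 0.05 rad), for 0.2 s.
2. the blue key is pressed (value of joint blue_key above 0.0035 m), for 0.05 s.
3. the blue key is let up (value of joint blue_key below 0.001 m), for 0.1 s.
4. the green start key is pressed (value of joint green_key above 0.0035 m), for 0.05 s.
At the end, for the whole second after the job is handed in: The hopper lid is shut (within 0.05 rad), the blue and green keys have been pressed beyond 3.5 mm in that order and are up again (within 1 mm), and the bottle, cup and jar stand within 12 mm of where they were (value of joint soap_lid below 0.05 rad and value of joint each of blue_key, green_key below 0.001 m and distance of each of detergent, dosing_cup, stain_jar from where it was at the start of the episode below 0.012 m and linear speed of each of detergent, dosing_cup, stain_jar below 0.02 m/s); the robot touches nothing.
It fails at once if another key is pressed (white, yellow, orange or red beyond 2 mm) (value of joint any of white_key, yellow_key, orange_key, red_key above 0.002 m).
It fails at once if a cycle or start key is pressed while the hopper lid is open (value of joint any of blue_key, green_key above 0.002 m and value of joint soap_lid above 0.1 rad).
It fails at once if the lid is slammed (faster than 3.5 rad/s) (velocity of joint soap_lid below -3.5 rad/s).
It fails at once if the machine is pressed harder than 25 N anywhere (contact force between the arm and washer above 25 N).
It fails at once if the bottle, cup or jar is shifted, lifted or tipped (distance of any of detergent, dosing_cup, stain_jar from where it was at the start of the episode above 0.012 m or angle between any of detergent, dosing_cup, stain_jar's own z axis and vertical above 0.2 rad).
It also fails if it takes over 51 s, if anything falls off the work surface, if the arm or the gripper's body presses on something with over 40 N, if the wrist force passes 120 N, or if a joint passes its speed limit or range.

## Robot

A 6-joint arm with a two-finger parallel gripper is mounted at the origin on the work surface. World frame = base frame: x ahead of the robot, y to its left, z up, the work surface at z = 0. Lengths are in m, angles in rad, forces in N, time in s.
With the tool pointing down it reaches from about 0.425 to 0.95 m from the base axis. Payload 3.5 kg.
Tool frame: the origin (TCP) lies midway between the tips of the shut fingers; the grasp point (between the pads) lies 19 mm behind it; z points along the fingers, y is the direction in which the jaws open and shut (so a half turn about z gives the same grasp; the last joint's range is limited). The gripper opens to 85 mm and grips with 20 to 120 N. Pads are 22 mm wide; open, the fingers measure 114 mm over their backs; the gripper's body (76 mm by 85 mm) begins 54 mm behind the grasp point. The pads swing forward as they close: fully open they stand 13 mm farther back than shut.
Start: joints at [1.109, 0.286, 1.577, -0, 1.279, -0.15], TCP at [0.207, 0.642, 0.231] pointing down, gripper open.
Joint ranges: [-2.77, 2.77], [-0.9, 2.22], [0.21, 2.48], [-1.53, 4.67], [0.24, 2.81], [-2.84, 2.84]. Speed limits (rad/s): [2.79, 2.79, 3.14, 3.14, 3.14, 3.14].

## Interface

Orientations are given as a unit quaternion [x, y, z, w].
In Python, from plant import * gives the robot as it stands.
- The arm moves only by the shell command python3 -m jog 'ROWS' [FORCE]. ROWS is a JSON object of lists of equal length, an entry for each row: "travel": the shift along the world's x, y, z in mm, a list of three; "dr": the turn, a rotation vector about the world's x, y, z in degrees, a list of three; "jaw": the closure in counts, from 0 (fully open) to 255 (shut). In form: {"travel": [[x, y, z], ...], "dr": [[wx, wy, wz], ...], "jaw": [jaw, ...]}. A call has 1 to 5 rows; each row shifts and turns the commanded pose from where the row before left it; what a row does not reach is not made up. A row lasts 1/12 s, in which the tool goes at most 41.7 mm and 7.16 degrees, less where a joint would pass 70% of its speed; a pose out of reach is approached as far as the arm can. A call is refused whole if a number of a shift passes 41.7 or a number of a turn 7.16, either way. A call with a gripper value outside its range is refused whole. The fingers move at their own pace and stop on an object; FORCE is the grip in N (left out, the last holds). Time passes only in rows, so rows that do not move let the fingers close. It gives the time, the measured TCP pose, the force and the opening at its end, in the units of the state.
- get_state(): the state, without advancing time (a new reading comes with each control period).
- read_camera(name): name is "scene" or "top"; returns the picture (400x640x3 uint8, red, green, blue); there is no depth.
- camera_info(name): a dict with "K" (3x3 intrinsics, pixels), "R" (3x3) and "t" (3): a world point X has camera coordinates R X + t. Camera axes: x right, y down, z forward; pixel columns grow to the right and rows downward; lengths in m; the calibration is good to about 2 mm. A picture is of the moment at which its call begins. camera_info takes no time and is no camera call.
- sign_off(): hands the job in, once; it reports no verdict.
The state is a dict: "time": time; "qpos": joint angles; "dq": joint speeds; "joint_efforts": joint torques, N m; "eef_pos": TCP position; "tcp_rot": TCP orientation; "contact_force": force on the tool from outside, world axes, zero at the start; "wrist_torque": the same for the moment, N m; "opening": opening from 0.0 (shut) to 1.0 (fully open).
Only numpy, scipy, OpenCV 4.12 (cv2) and the standard library are available. Lean on these libraries where they do the work, as an engineer would, in place of code of your own. Each camera call takes 0.05 s, during which the arm holds its last target. There are 200 camera calls.

## Working session

There is one attempt and no reset: what is moved stays moved. The work goes in short steps, Python scripts to look and compute and a shell command to move; the robot and the scene stay as the last step left them, time stands still between calls to the robot, and variables do not carry over. Pictures are saved under pics/ and viewed, about 8 in all and at most 12, crops included, and the job is handed in when it is done.

```bash
mkdir -p pics; ls
python3 - <<'E'
from plant import *
import cv2,numpy as np
for n in("scene","top"):
    im=read_camera(n); cv2.imwrite(f"pics/{n}0.png",im[:,:,::-1]); c=camera_info(n); print(n,np.round(c["K"],1).tolist(),np.round(c["R"],3).tolist(),np.round(c["t"],3).tolist())
print(get_state())
E
```

```text
pics
scene [[463.7, 0.0, 320.1], [0.0, 463.7, 203.2], [0.0, 0.0, 1.0]] [[-0.559, 0.829, -0.005], [0.545, 0.364, -0.755], [-0.624, -0.425, -0.656]] [0.326, -0.193, 1.404]
top [[369.5, 0.0, 320.6], [0.0, 369.5, 193.1], [0.0, 0.0, 1.0]] [[0.026, -1.0, -0.016], [-0.993, -0.024, -0.114], [0.114, 0.019, -0.993]] [-0.032, 0.615, 0.852]
{'time': 0.1, 'qpos': array([ 1.10901088e+00,  2.87117281e-01,  1.57804473e+00, -1.21182697e-05,
        1.27861289e+00, -1.49963376e-01]), 'dq': array([-0.00082496, -0.00134734, -0.00173443, -0.00178921,  0.00043191,
        0.00148186]), 'joint_efforts': array([ 5.86723741e-05, -4.07294869e+01, -2.93699098e+01, -1.83305483e-04,
        3.38269558e-03, -7.17167552e-07]), 'eef_pos': array([0.20676482, 0.64191858, 0.23005105]), 'tcp_rot': array([ 1.55278324e-01,  9.87870159e-01, -1.04222586e-03, -3.23036080e-04]), 'contact_force': array([ 0.19402568, -0.26928029, -0.75844987]), 'wrist_torque': array([-0.06675402,  0.00677403, -0.01803992]), 'opening': 1.0023361177057555}
```

View pics/scene0.png

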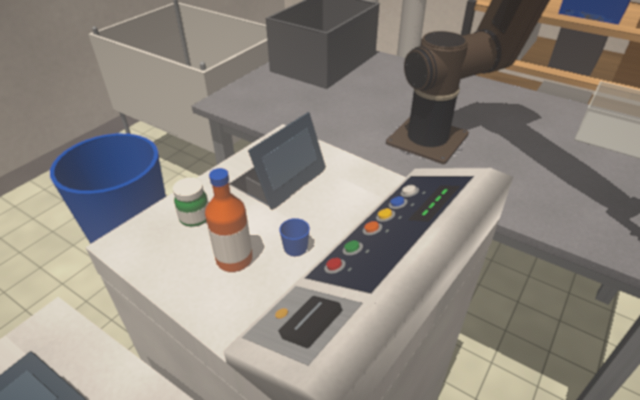

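View pics/top0.png

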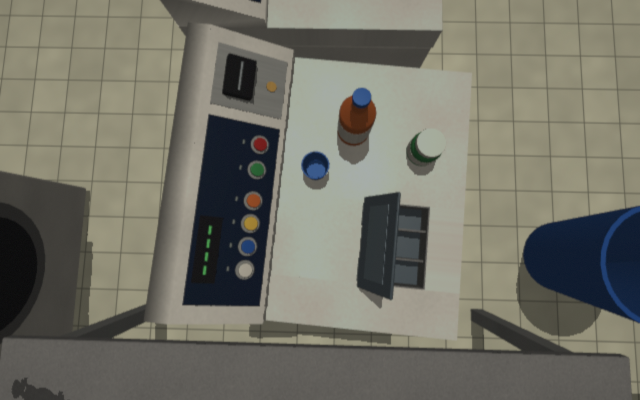

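The scene view shows the console with its keys in a row (blue about (398,201), green about (352,246)) and the lid standing open at about (288,160). In the top view blue is at (248,246), green at (257,170), the lid at (380,245), the cup at (315,166), and the arm is out of the way. Next I'll triangulate the keys and zoom in on the lid.

```bash
cat > h.py <<'E'
import cv2,numpy as np
from plant import *
C={n:camera_info(n) for n in("scene","top")}
C={n:{k:np.array(c[k]) for k in"KRt"} for n,c in C.items()}
def ray(n,u,v):
    c=C[n]; return -c["R"].T@c["t"], c["R"].T@np.linalg.inv(c["K"])@[u,v,1]
def plane(n,u,v,z):
    o,d=ray(n,u,v); return o+d*(z-o[2])/d[2]
def tri(s,t):
    P=[C[n]["K"]@np.c_[C[n]["R"],C[n]["t"]] for n in("scene","top")]
    X=cv2.triangulatePoints(*P,np.array(s,float).reshape(2,1),np.array(t,float).reshape(2,1))[:,0]; return X[:3]/X[3]
def proj(n,X):
    c=C[n];p=c["K"]@(c["R"]@np.array(X)+c["t"]);return p[:2]/p[2]
E
python3 - <<'E'
from h import *
im={n:cv2.imread(f"pics/{n}0.png") for n in C}
seeds={"white":((409,190),(245,270)),"blue":((398,201),(248,246)),"yellow":((386,214),(250,223)),"orange":((372,227),(253,201)),"green":((352,246),(257,170)),"red":((334,264),(260,145))}
hues={"white":None,"blue":(105,130),"yellow":(18,32),"orange":(5,16),"green":(50,85),"red":(170,190)}
for k,ss in seeds.items():
    out=[]
    for n,(u,v) in zip(("scene","top"),ss):
        hsv=cv2.cvtColor(im[n],cv2.COLOR_BGR2HSV).astype(int); h,s,V=hsv[...,0],hsv[...,1],hsv[...,2]
        r=hues[k]
        if r is None: m=(s<60)&(V>140)
        elif k=="red": m=((h>165)|(h<5))&(s>110)
        else: m=(h>=r[0])&(h<=r[1])&(s>110)
        if k=="blue": m&=V>100
        w=np.zeros_like(m); w[v-10:v+11,u-10:u+11]=1
        y,x=np.nonzero(m&w); out.append((x.mean(),y.mean())); out.append(len(x))
    X=tri(out[0],out[2]); print(k,np.round(out[0],1),out[1],np.round(out[2],1),out[3],np.round(X*1000,1), np.round(proj("top",X)-out[2],1))
print("cam top",np.round(ray("top",0,0)[0],3))
a=cv2.resize(im["top"][180:310,340:450],None,fx=4,fy=4,interpolation=cv2.INTER_CUBIC)
b=cv2.resize(im["scene"][105:215,235:335],None,fx=4,fy=4,interpolation=cv2.INTER_CUBIC)
o=np.zeros((520,840,3),np.uint8);o[:,:440]=a;o[:440,440:840]=b
cv2.imwrite("pics/lid.png",o[:,:800])
E
```

```text
white [407.7 188.6] 155 [244.8 269.6] 125 [443.8 127.6 167.2] [ 0.6 -0.3]
blue [396.9 200.4] 84 [247.5 246.1] 121 [489.8 125.4 166.5] [ 0.2 -0.1]
yellow [384.6 213. ] 118 [250.4 223. ] 147 [536.3 122.2 165.5] [ 0.1 -0.1]
orange [371.3 226.1] 121 [253.2 200.2] 144 [583.1 118.7 165.3] [ 0.2 -0.1]
green [351.6 245.4] 74 [256.8 169.3] 117 [647.3 113.9 165.4] [ 0.2 -0.1]
red [333.6 263.4] 134 [260.  143.9] 134 [701.4 109.9 164.7] [ 0.3 -0.2]
cam top [ 0.515 -0.033  0.916]
```

View pics/lid.png

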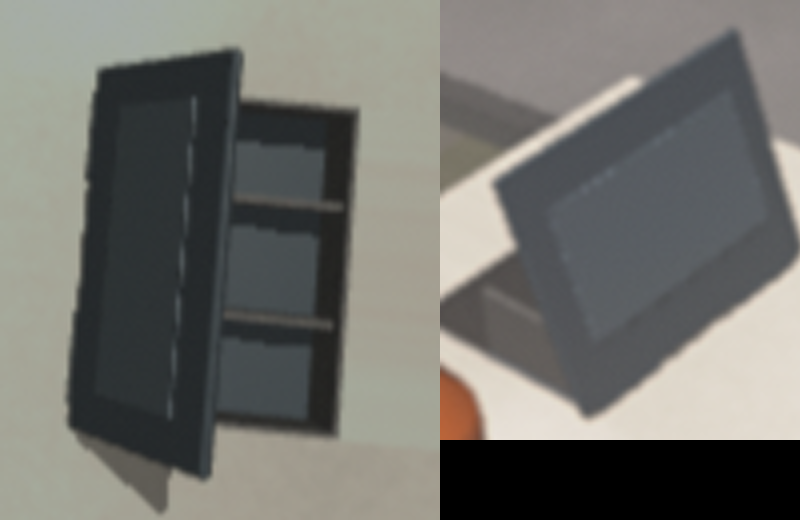

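The crop shows all four outer-face corners of the lid in the top view and three in the scene view. Its free edge runs from (398.7,192.5) to (390.7,299.5) in the top view and from (248.5,151) to (309,112.5) in the scene view.

Run:
```python
from h import *
F1=tri((248.5,151.2),(398.7,192.5));F0=tri((308.8,112.5),(390.7,299.5));H1=tri((272,209.5),(364.5,198));H0=tri((325.5,170),(357.3,287.5))
for n,X in zip(("F+","F-","H+","H-"),(F1,F0,H1,H0)): print(n,np.round(X*1000,1))
print("len",[round(np.linalg.norm(a-b)*1000) for a,b in((F1,F0),(H1,H0),(F1,H1),(F0,H0))])
K=[np.array(v) for v in((443.8,127.6),(701.4,109.9))]
yaw=np.arctan2(*(K[1]-K[0])[::-1]); print("yaw deg",np.degrees(yaw), "lid edge yaw",np.degrees(np.arctan2(*(F1-F0)[[1,0]])))
ex=np.array([np.cos(yaw),np.sin(yaw),0]);ey=np.array([-ex[1],ex[0],0])
for n,X in zip(("F+","F-","H+","H-"),(F1,F0,H1,H0)): print(n,"washer-rot",np.round([X@ex*1e3,X@ey*1e3,X[2]*1e3],1))
for a,b in((F1,H1),(F0,H0)): d=a-b; print("angle",np.arctan2(d[2],-d@ey))
print("cup rim",np.round(plane("top",315,166,.155)*1e3),"jar lid",np.round(plane("top",430,146,.185)*1e3),"cap",np.round(plane("top",361.5,97,.31)*1e3), "bottle tri cap",np.round(tri((219.5,177),(361.5,97))*1e3))
```

```text
F+ [ 597.6 -164.4  237.5]
F- [ 405.  -149.9  239.3]
H+ [ 599.4 -114.7  104.2]
H- [ 405.2 -103.    95.2]
len [193, 195, 142, 151]
yaw deg -3.9306825147433337 lid edge yaw -4.327427446002792
F+ washer-rot [ 607.5 -123.1  237.5]
F- washer-rot [ 414.3 -121.7  239.3]
H+ washer-rot [605.9 -73.3 104.2]
H- washer-rot [411.3 -75.   95.2]
angle 1.2136356289389882
angle 1.2568676359603836
cup rim [659.  -5. 155.] jar lid [ 699. -236.  185.] cap [750. -86. 310.] bottle tri cap [752. -87. 304.]
```

```bash
python3 -m jog '{"travel":[[25,-31,11],[25,-31,11],[25,-31,11],[25,-31,11],[25,-31,11]],"dr":[[0,0,7],[0,0,7],[0,0,0],[0,0,0],[0,0,0]],"jaw":[255,255,255,255,255]}'
python3 -m jog '{"travel":[[25,-31,5],[25,-31,0],[25,-31,0],[25,-31,0],[24,-32,0]],"dr":[[0,0,0],[0,0,0],[0,0,0],[0,0,0],[0,0,0]],"jaw":[255,255,255,255,255]}'
```

```text
time: 0.52
eef_pos: [0.3325, 0.4858, 0.2861]
tcp_rot: [0.033, 0.999, -0.0, -0.0]
contact_force: [0.1, 0.4, -0.6]
opening: 0.3
time: 0.93
eef_pos: [0.4567, 0.3297, 0.2909]
tcp_rot: [0.034, 0.999, -0.0, -0.0]
contact_force: [0.5, 0.5, -0.1]
opening: 0.001
```

```bash
python3 -m jog '{"travel":[[5,-40,0],[5,-40,0],[5,-40,0],[5,-40,0],[5,-40,0]],"dr":[[0,0,0],[0,0,0],[0,0,0],[0,0,0],[0,0,0]],"jaw":[255,255,255,255,255]}'
python3 -m jog '{"travel":[[5,-40,0],[5,-40,0],[4,-40,0],[4,-40,0],[4,-40,0]],"dr":[[0,0,0],[0,0,0],[0,0,0],[0,0,0],[0,0,0]],"jaw":[255,255,255,255,255]}'
python3 -m jog '{"travel":[[0,-20,-15],[0,-8,-30],[0,0,-25],[0,0,0],[0,0,0]],"dr":[[0,0,0],[0,0,0],[0,0,0],[0,0,0],[0,0,0]],"jaw":[255,255,255,255,255]}'
python3 - <<'E'
from h import *
a,b=read_camera("top")[:,:,::-1],read_camera("scene")[:,:,::-1]
o=np.hstack([cv2.resize(a[60:300,200:440],(400,400)),cv2.resize(b[60:300,200:440],(400,400))]);cv2.imwrite("pics/pre.png",o)
E
```

```text
time: 1.35
eef_pos: [0.4806, 0.1296, 0.2908]
tcp_rot: [0.034, 0.999, -0.0, -0.0]
contact_force: [0.5, -0.2, 0.1]
opening: 0.001
time: 1.77
eef_pos: [0.5025, -0.0704, 0.2909]
tcp_rot: [0.034, 0.999, 0.0, -0.0]
contact_force: [0.9, 0.4, 1.0]
opening: -0.005
time: 2.18
eef_pos: [0.5018, -0.0962, 0.2196]
tcp_rot: [0.034, 0.999, 0.001, -0.002]
contact_force: [-0.1, -0.5, 1.2]
opening: 0.001
```

View pics/pre.png

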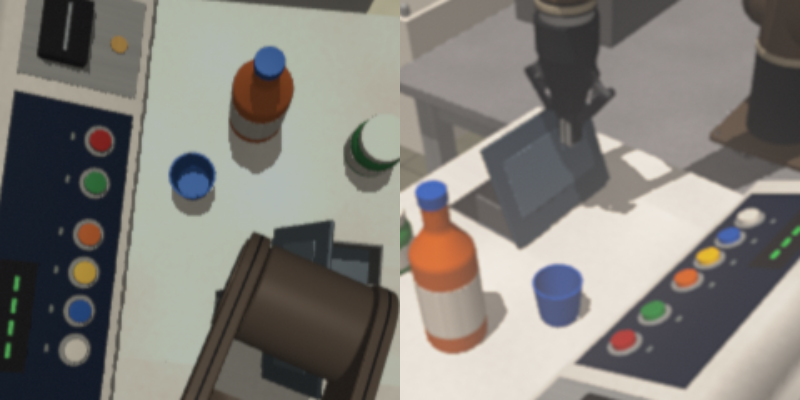

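The shut fingertips are behind the lid, near the top of its outer face, with nothing else close by. I'll push gently from here.

```bash
python3 -m jog '{"travel":[[-1,-15,0],[-1,-15,0],[0,-6,0],[0,-5,0],[0,-4,0]],"dr":[[0,0,0],[0,0,0],[0,0,0],[0,0,0],[0,0,0]],"jaw":[255,255,255,255,255]}'
```

```text
time: 2.7
eef_pos: [0.5017, -0.1415, 0.2226]
tcp_rot: [0.034, 0.999, 0.0, 0.001]
contact_force: [-0.4, 1.8, -0.1]
opening: -0.001
```

Run:
```python
import numpy as np
th=np.arange(1.2,-.01,-.1); y=-79+14.5-125*np.cos(th)+8*np.sin(th); z=102+125*np.sin(th)+8*np.cos(th)
for a in zip(th,y,z,np.r_[0,np.diff(y)],np.r_[0,np.diff(z)]): print(np.round(a,1))
```

```text
[   1.2 -102.3  221.4    0.     0. ]
[   1.1 -114.1  217.   -11.7   -4.4]
[   1.  -125.3  211.5  -11.2   -5.5]
[   0.9 -135.9  204.9  -10.6   -6.6]
[   0.8 -145.8  197.2   -9.9   -7.6]
[   0.7 -155.   188.6   -9.1   -8.6]
[   0.6 -163.1  179.2   -8.2   -9.5]
[   0.5 -170.4  168.9   -7.2  -10.2]
[   0.4 -176.5  158.    -6.2  -10.9]
[   0.3 -181.6  146.6   -5.   -11.5]
[   0.2 -185.4  134.7   -3.9  -11.9]
[ 1.000e-01 -1.881e+02  1.224e+02 -2.700e+00 -1.220e+01]
[  -0.  -189.5  110.    -1.4  -12.4]
```

```bash
python3 -m jog '{"travel":[[-1,-9,-5],[-1,-11,-6],[-1,-11,-6],[-1,-10,-7],[-1,-9,-8]],"dr":[[0,0,0],[0,0,0],[0,0,0],[0,0,0],[0,0,0]],"jaw":[255,255,255,255,255]}'
```

```text
time: 3.12
eef_pos: [0.4958, -0.1927, 0.1884]
tcp_rot: [0.034, 0.999, 0.0, -0.0]
contact_force: [1.0, 0.2, 0.6]
opening: 0.0
```

```bash
python3 -m jog '{"travel":[[0,-7,-9],[0,-6,-10],[0,-5,-11],[0,-5,-11],[0,-3,-12]],"dr":[[0,0,0],[0,0,0],[0,0,0],[0,0,0],[0,0,0]],"jaw":[255,255,255,255,255]}'
python3 -m jog '{"travel":[[0,-1,-10],[0,0,-8],[0,0,-5],[0,0,-2],[0,0,0]],"dr":[[0,0,0],[0,0,0],[0,0,0],[0,0,0],[0,0,0]],"jaw":[255,255,255,255,255]}'
```

```text
time: 3.53
eef_pos: [0.4959, -0.2182, 0.1351]
tcp_rot: [0.034, 0.999, -0.0, -0.0]
contact_force: [0.1, -0.2, 2.1]
opening: -0.004
time: 3.95
eef_pos: [0.4959, -0.2181, 0.1108]
tcp_rot: [0.034, 0.999, 0.0, -0.0]
contact_force: [0.1, -0.4, 0.6]
opening: 0.001
```

```bash
python3 -m jog '{"travel":[[0,0,-1],[0,0,-0.5],[0,0,-0.5],[0,0,0],[0,0,0]],"dr":[[0,0,0],[0,0,0],[0,0,0],[0,0,0],[0,0,0]],"jaw":[255,255,255,255,255]}'
```

```text
time: 4.37
eef_pos: [0.4964, -0.2185, 0.1101]
tcp_rot: [0.034, 0.999, -0.0, 0.0]
contact_force: [-0.8, 2.0, 4.3]
opening: -0.002
```

```bash
python3 -m jog '{"travel":[[0,0,25],[0,0,40],[0,0,40],[-1,35,15],[-1,40,0]],"dr":[[0,0,0],[0,0,0],[0,0,0],[0,0,0],[0,0,0]],"jaw":[255,255,255,255,255]}'
python3 -m jog '{"travel":[[-1,35,0],[-1,35,0],[-1,35,0],[-1,35,0],[-1,35,0]],"dr":[[6.2,-0.4,0],[6.2,-0.4,0],[6.2,-0.4,0],[6.4,-0.5,0],[0,0,0]],"jaw":[255,255,255,255,255]}'
python3 -m jog '{"travel":[[0,35,0],[0,35,0],[0,10,-15],[0,0,-10],[0,0,0]],"dr":[[0,0,0],[0,0,0],[0,0,0],[0,0,0],[0,0,0]],"jaw":[255,255,255,255,255]}'
python3 - <<'E'
from h import *
from scipy.spatial.transform import Rotation as R
s=get_state(); print(s["eef_pos"],R.from_quat(s["tcp_rot"]).as_matrix().round(3).tolist())
a,b=read_camera("top")[:,:,::-1],read_camera("scene")[:,:,::-1]
o=np.hstack([cv2.resize(a[60:300,200:440],(400,400)),cv2.resize(b[60:300,200:440],(400,400))]);cv2.imwrite("pics/blue.png",o)
E
```

```text
time: 4.78
eef_pos: [0.4969, -0.146, 0.2357]
tcp_rot: [0.036, 0.999, -0.003, 0.005]
contact_force: [0.3, 0.2, 0.2]
opening: -0.001
time: 5.2
eef_pos: [0.4886, 0.0311, 0.2278]
tcp_rot: [0.035, 0.975, 0.218, 0.007]
contact_force: [0.5, 0.2, -0.6]
opening: 0.003
time: 5.62
eef_pos: [0.4872, 0.1119, 0.2015]
tcp_rot: [0.032, 0.976, 0.217, 0.005]
contact_force: [-0.4, -0.0, 0.0]
opening: -0.001
[0.48721234 0.1118633  0.20147392] [[-0.998, 0.061, 0.024], [0.065, 0.904, 0.422], [0.005, 0.423, -0.906]]
```

View pics/blue.png

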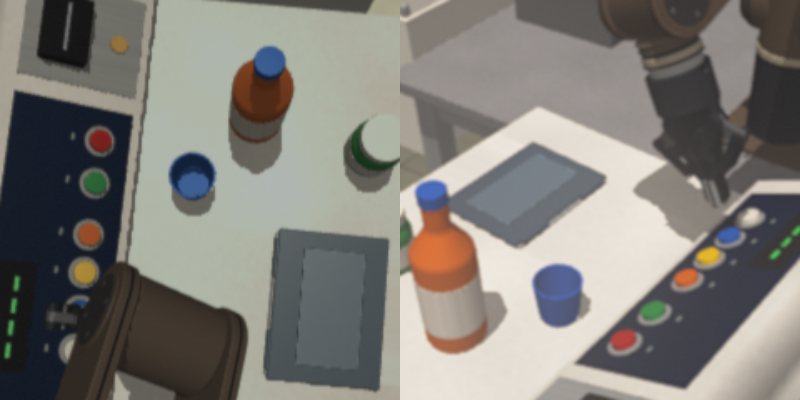

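The lid lies flat and shut, the objects are unmoved, and the tips hover off the blue key. I'll check where the tip projects, then approach.

```bash
python3 -c "
from h import *
for n in C: print(n,proj(n,[.4872,.1119,.2015]))"
python3 -m jog '{"travel":[[1,4,-10],[1,4,-10],[0,0,-4],[0,0,0]],"dr":[[0,0,0],[0,0,0],[0,0,0],[0,0,0]],"jaw":[255,255,255,255]}'
python3 - <<'E'
from h import *
b=read_camera("scene")[:,:,::-1]
cv2.imwrite("pics/blue2.png",cv2.resize(b[140:260,310:470],None,fx=5,fy=5,interpolation=cv2.INTER_CUBIC))
print(proj("scene",get_state()["eef_pos"]),get_state()["eef_pos"])
E
```

```text
scene [393.35240788 183.80896166]
top [250.80676936 248.08241574]
time: 6.05
eef_pos: [0.4901, 0.1193, 0.1784]
tcp_rot: [0.033, 0.976, 0.217, 0.006]
contact_force: [0.2, -0.2, 0.1]
opening: 0.0
[394.79027649 194.63001751] [0.49055539 0.11929506 0.17925828]
```

View pics/blue2.png

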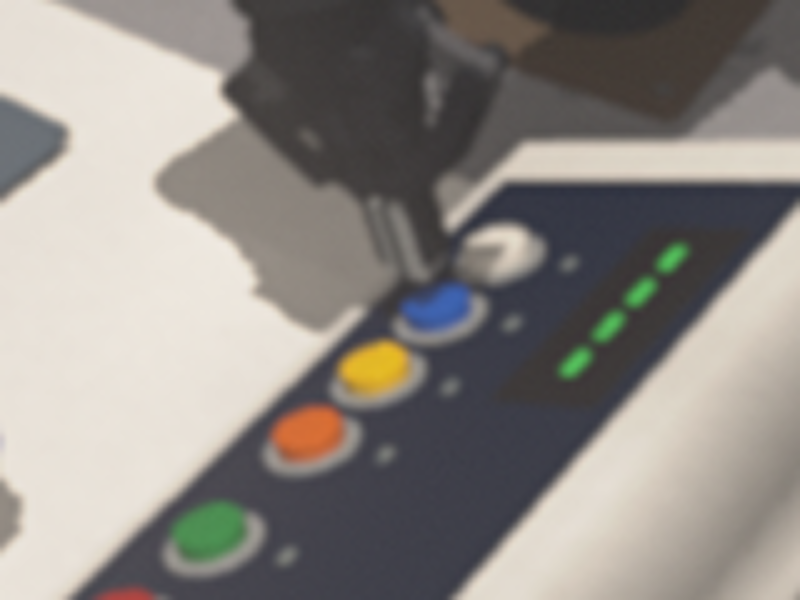

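The tip sits about 14 mm off the blue cap and on its axis, clear of white and yellow. Next I'll press in small steps.

```bash
python3 -m jog '{"travel":[[0,4,-8],[0,1,-2],[0,1,-2],[0,0,0]],"dr":[[0,0,0],[0,0,0],[0,0,0],[0,0,0]],"jaw":[255,255,255,255]}'
```

```text
time: 6.43
eef_pos: [0.4907, 0.1257, 0.1678]
tcp_rot: [0.033, 0.976, 0.217, 0.007]
contact_force: [-0.9, 0.6, -0.5]
opening: -0.003
```

```bash
python3 -m jog '{"travel":[[0,0.8,-1.8],[0,0.8,-1.8],[0,0,0],[0,0,0]],"dr":[[0,0,0],[0,0,0],[0,0,0],[0,0,0]],"jaw":[255,255,255,255]}'
```

```text
time: 6.77
eef_pos: [0.4914, 0.127, 0.1653]
tcp_rot: [0.033, 0.976, 0.217, 0.008]
contact_force: [-0.4, -0.0, 2.7]
opening: 0.001
```

```bash
python3 -m jog '{"travel":[[0,0.8,-1.8],[0,0.6,-1.2],[0,0,0],[0,0,0]],"dr":[[0,0,0],[0,0,0],[0,0,0],[0,0,0]],"jaw":[255,255,255,255]}'
```

```text
time: 7.1
eef_pos: [0.4915, 0.1284, 0.1623]
tcp_rot: [0.033, 0.976, 0.217, 0.008]
contact_force: [0.8, -1.9, 4.0]
opening: 0.001
```

```bash
python3 -m jog '{"travel":[[0,0.5,-1],[0,0.5,-1],[0,0,0],[0,0,0]],"dr":[[0,0,0],[0,0,0],[0,0,0],[0,0,0]],"jaw":[255,255,255,255]}'
```

```text
time: 7.43
eef_pos: [0.4916, 0.1287, 0.1618]
tcp_rot: [0.032, 0.976, 0.216, 0.008]
contact_force: [-5.4, -6.2, 11.4]
opening: 0.0
```

Blue is bottomed out: the force jumped to about 14 N and travel stopped at 5 mm. Now I'll let it up and move over to green.

```bash
python3 -m jog '{"travel":[[0,-3,6],[-1,-9,20],[-1,-14,30],[0,0,0],[0,0,0]],"dr":[[0,0,0],[0,0,0],[0,0,0],[0,0,0],[0,0,0]],"jaw":[255,255,255,255,255]}'
python3 -m jog '{"travel":[[40,-3,0],[40,-3,0],[40,-3,0],[38,-2,0],[0,0,0]],"dr":[[0,0,0],[0,0,0],[0,0,0],[0,0,0],[0,0,0]],"jaw":[255,255,255,255,255]}'
python3 - <<'E'
from h import *
s=get_state();n=np.array([-.029,-.422,.906]);d=np.array([649.5,117.5,161.5])-s["eef_pos"]*1e3
print(s["eef_pos"],"to full press",d, "along",-d@n,"resid",d-(d@n)*n)
b=read_camera("scene")[:,:,::-1]
cv2.imwrite("pics/green.png",cv2.resize(b[100:300,200:466],None,fx=3,fy=3,interpolation=cv2.INTER_CUBIC))
E
```

```text
time: 7.85
eef_pos: [0.4898, 0.1029, 0.2168]
tcp_rot: [0.033, 0.976, 0.216, 0.009]
contact_force: [-0.3, -0.5, 0.8]
opening: -0.007
time: 8.27
eef_pos: [0.6508, 0.092, 0.2107]
tcp_rot: [0.034, 0.976, 0.217, 0.006]
contact_force: [-0.3, -0.2, -0.3]
opening: 0.001
[0.65076003 0.09197774 0.21071023] to full press [ -1.26003097  25.52225997 -49.21023149] along 55.3183225396248 resid [-2.86426232  2.17792785  0.90816873]
```

View pics/green.png

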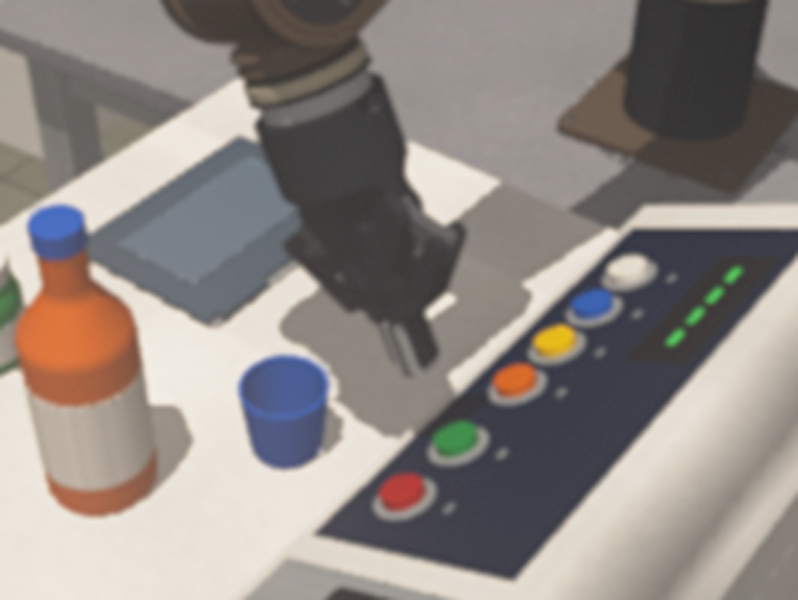

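Blue is up again, and the tip is about 55 mm off green with the cup and bottle well clear.

```bash
python3 -m jog '{"travel":[[-1,10,-16],[-1,8,-16],[0,2,-6],[0,0,0],[0,0,0]],"dr":[[0,0,0],[0,0,0],[0,0,0],[0,0,0],[0,0,0]],"jaw":[255,255,255,255,255]}'
```

```text
time: 8.73
eef_pos: [0.644, 0.1128, 0.1771]
tcp_rot: [0.033, 0.976, 0.217, 0.006]
contact_force: [0.7, -0.0, -0.2]
opening: -0.002
```

```bash
python3 -m jog '{"travel":[[2,1,-4],[2,1,-4],[0,0.5,-2],[0,0,0],[0,0,0]],"dr":[[0,0,0],[0,0,0],[0,0,0],[0,0,0],[0,0,0]],"jaw":[255,255,255,255,255]}'
```

```text
time: 9.15
eef_pos: [0.6491, 0.1148, 0.1678]
tcp_rot: [0.033, 0.976, 0.217, 0.007]
contact_force: [-0.1, 0.5, 0.1]
opening: -0.0
```

```bash
python3 -m jog '{"travel":[[0,0.8,-1.8],[0,0.8,-1.8],[0,0.4,-0.9],[0,0,0],[0,0,0]],"dr":[[0,0,0],[0,0,0],[0,0,0],[0,0,0],[0,0,0]],"jaw":[255,255,255,255,255]}'
```

```text
time: 9.57
eef_pos: [0.6495, 0.1167, 0.164]
tcp_rot: [0.033, 0.976, 0.217, 0.008]
contact_force: [0.3, -1.6, 4.1]
opening: 0.003
```

```bash
python3 -m jog '{"travel":[[0,0.6,-1.2],[0,0.4,-0.9],[0,0,0],[0,0,0]],"dr":[[0,0,0],[0,0,0],[0,0,0],[0,0,0]],"jaw":[255,255,255,255]}'
```

```text
time: 9.9
eef_pos: [0.6496, 0.1175, 0.1623]
tcp_rot: [0.033, 0.976, 0.217, 0.008]
contact_force: [-0.2, -3.3, 6.0]
opening: 0.001
```

```bash
python3 -m jog '{"travel":[[0,0.3,-0.6],[0,0,0],[0,0,0]],"dr":[[0,0,0],[0,0,0],[0,0,0]],"jaw":[255,255,255]}'
python3 -m jog '{"travel":[[0,-3,6],[-1,-9,20],[-1,-14,30],[0,0,30],[0,0,0]],"dr":[[0,0,0],[0,0,0],[0,0,0],[0,0,0],[0,0,0]],"jaw":[255,255,255,255,255]}'
python3 -m jog '{"travel":[[-30,0,10],[-30,0,0],[-20,0,0],[0,0,0],[0,0,0]],"dr":[[0,0,0],[0,0,0],[0,0,0],[0,0,0],[0,0,0]],"jaw":[255,255,255,255,255]}'
python3 - <<'E'
from h import *
a,b=read_camera("top")[:,:,::-1],read_camera("scene")[:,:,::-1]
o=np.hstack([cv2.resize(a[60:300,200:440],(400,400)),cv2.resize(b[60:300,200:440],(400,400))]);cv2.imwrite("pics/end.png",o)
E
```

```text
time: 10.15
eef_pos: [0.6496, 0.1176, 0.1622]
tcp_rot: [0.032, 0.976, 0.216, 0.008]
contact_force: [-2.1, -4.1, 7.3]
opening: -0.005
time: 10.57
eef_pos: [0.6496, 0.0918, 0.2535]
tcp_rot: [0.032, 0.976, 0.217, 0.012]
contact_force: [1.7, 0.7, 2.2]
opening: -0.001
time: 10.98
eef_pos: [0.5661, 0.0927, 0.2558]
tcp_rot: [0.033, 0.976, 0.217, 0.007]
contact_force: [0.9, 0.9, 0.8]
opening: 0.002
```

View pics/end.png

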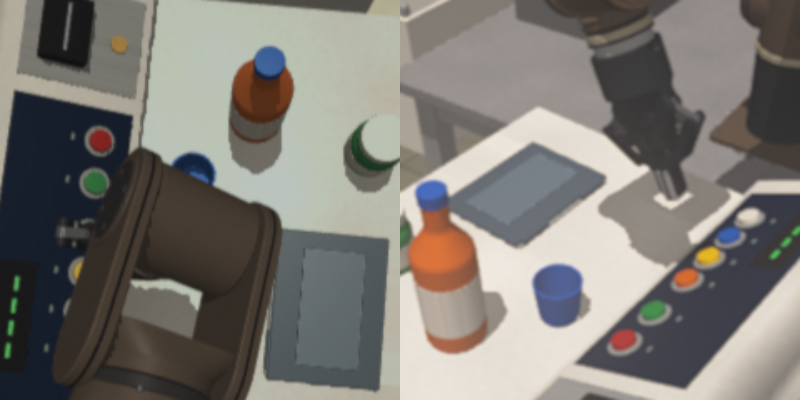

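The lid is shut, the keys are up, the bottle, cup and jar haven't moved, and the arm is clear of everything.

```bash
python3 -c "
from plant import *
print(sign_off())"
```

```text
the job is handed in; nothing more can be done
None
```

I pushed the lid shut, pressed and released the blue key, then the green start key, and handed the job in at about 11 s of the 51 s. `sign_off()` gives no verdict, so I don't know how it was judged.

- **Lid:** it closed slowly from about 1.2 rad, with 2 N or less measured during the push. I ended with a firm press of about 5 N at 110 mm height, which is where a shut lid's outer face should be. Later pictures show it lying flat.
- **Blue key:** it bottomed out. The force reached about 14 N, higher than needed but under the 25 N limit.
- **Green key:** the measured force was about 8.6 N, above the 5 N that pushes a key fully in, and the tip stopped advancing.
- **Last pictures:** both keys looked up again, and the bottle and cup looked unmoved. The jar and the other keys also looked the same in whatever was visible, and the arm stood clear. I judged this by eye, since joint values can't be read.

Measured tip positions varied by a few millimetres between readings. On the way to the green key the tip was about 5 mm off in x, and I corrected that before pressing.

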